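# Lock a flanged sleeve into its slotted bracket with a linch pin

## Robot

A 7-joint arm with a two-finger parallel gripper is mounted at the origin on a cart in front of the work surface, level with it; the furniture and walls round the work are solid. World frame = base frame: x ahead of the robot, y to its left, z up, the work surface at z = 0. Lengths are in m, angles in rad, forces in N, time in s.
With the tool pointing down it reaches from about 0.35 to 0.9 m from the base axis. Payload 8.1 kg.
Tool frame: the origin (TCP) lies at the very end of the fingers, on their centre line; the grasp point (between the pads) lies arm.grip_point_offset behind it (arm.grip_point_offset is the distance from the TCP to the grasp point, in m); z points along the fingers, y is the line along which they close (so a half turn about z gives the same grasp; the last joint's range is limited). The gripper opens to 85 mm and grips with 20 to 120 N. Pads are 22 mm wide; open, the fingers measure 114 mm over their backs; the gripper's body (76 mm by 85 mm) begins 54 mm behind the grasp point. The pads swing forward as they close: fully open they stand 13 mm farther back than shut.
Start: joints at [-1.227, 0.434, 0.025, 1.573, -0.012, 1.134, -0.075], TCP at [0.27, 0.564, 0.197] pointing down, gripper open.
Joint ranges: [-2.62, 2.62], [-0.44, 2.09], [-1.27, 1.32], [0.08, 2.57], [-1.32, 4.46], [0.12, 2], [-2.74, 2.74]. Speed limits (rad/s): [2.22, 2.22, 3.01, 3.01, 3.14, 3.14, 3.14].

## Interface

Orientations are given as a unit quaternion [w, x, y, z].
In Python, from cell import arm gives the robot as it stands.
- The arm moves only by the shell command python3 -m pendant 'ROWS' [FORCE]. ROWS is JSON, a list of rows, each a list of 3 entries, a list of its own where there are three numbers: the shift along the tool's x, y, z in units of 50 cm (1.0 is 50 cm), then the turn, a rotation vector about the tool's x, y, z in units of 90 degrees (1.0 is 90 degrees), then the closure, from 0 (fully open) to 1 (shut). In form: [[[dx, dy, dz], [ax, ay, az], claw], ...]. A call has 1 to 10 rows; each row is the pose to reach, as a shift and turn from the pose commanded when the call began, along the tool's axes at that moment; what a row does not reach only later rows make up. A row lasts 1/8 s, in which the tool goes at most 62.5 mm and 10.7 degrees, less where a joint would pass 70% of its speed; a pose out of reach is approached as far as the arm can. A call with a number of a shift or a turn outside -1 to 1 is refused whole. A call with a gripper value outside its range is refused whole. The fingers move at their own pace and stop on an object; FORCE is the grip in N (left out, the last holds). Time passes only in rows, so rows that repeat a pose let the fingers close. It gives the time, the measured TCP pose, the force, the opening and the grip force at its end, in the units of the state.
- arm.state(): the state, without advancing time (a new reading comes with each control period).
- arm.capture(name): name is "side" or "top" or "wrist"; returns the picture (420x560x3 uint8, red, green, blue); there is no depth.
- arm.camera_params(name): a dict with "vertical_fov" (degrees; the focal length in pixels is half the picture's height over the tangent of half this angle, whatever the lens; pixels are square), "cx", "cy" (the principal point, pixels), "rvec" (rotation vector, rad) and "tvec" (3), from world to camera coordinates, as OpenCV has them. Camera axes: x right, y down, z forward; pixel columns grow to the right and rows downward; lengths in m; the calibration is good to about 2 mm. A picture is of the moment at which its call begins: read the wrist's pose just before it. camera_params takes no time and is no camera call; for the wrist camera it gives the pose at the moment of the call.
- arm.job_done(): hands the job in; it is judged then, once.
Trained networks look in the newest picture that a camera, given by its name, has taken for a name from the list of things; names that differ only in an ending like _2 or _b are one class to them, and where a whole thing is asked for, a point or a joint stands for the part that bears it (a point fixed in the world has none). Each returns a list of dicts, best first, with "confidence" (0 to 1); they miss things now and then, are a little off and sometimes report something else, mostly with a low value. They report only what shows in the picture. A call takes as long as a camera call. They do not tell look-alikes from the thing itself.
- arm.spot_in(target, camera): "box" ([left, top, right, bottom] in pixels, round what is visible of it).
- arm.place_of(target, camera): "position" ([column, row] in pixels: a listed point, or the origin of a listed thing).
The state is a dict: "clock": time; "joint_pos": joint angles; "joint_vel": joint speeds; "effort": joint torques, N m; "tool_pos": TCP position; "tcp_rot": TCP orientation; "wrist_force": force on the tool from outside, world axes, zero at the start; "torque": the same for the moment, N m; "opening": finger opening in m; "grip_force": force on a finger pad.
Only numpy, scipy, OpenCV 4.12 (cv2) and the standard library are available. Lean on these libraries where they do the work, as an engineer would, in place of code of your own. Each camera call takes 0.05 s, during which the arm holds its last target. There are 200 camera calls.

## Task

Slide the flanged sleeve down into the slot of the blue bracket, fully home, with its flange behind the bracket (the far side from the robot). Then push the linch pin fully home through the bracket's steel keeper plates and the sleeve's lug, from either side (the plates may have been set up to a centimetre high or low, so feel for the hole and never force the pin), and when it is home flip its sprung brass ring over the pin's end so that it snaps shut. Leave the other things on the bench where they are.

Things in the scene. Friction and masses are not known exactly. Their poses are not given: they have to be found in the camera images.
- bracket: blue upright bracket, fixed. Origin under its centre; x away from robot, y across the slot, z up. Base 80x112x10 mm (x, y, z); upright x -13..13, y -31.5..31.5, 126 high. Slot 35 wide, through in x, open at the top, flat floor at z 44. The ears beside it taper above z 117.5 as a lead-in: slot 44 wide at the very top. Gussets outside to y +-52, up to z 60.
- bracket_seat (a point): point in the slot, 60 mm above the bracket's underside, where point sleeve_neck lies when the sleeve is fully home; axes as the bracket's
- bracket_hole (a point): mean centre of the pin's hole, 99 mm above the bracket's underside, midway between the ears. The 15x15 mm hole runs along y through a 40 mm tall steel keeper plate on each ear's outer face (outer faces at y +-31.5). Both plates were clamped together up to 10 mm higher or lower: the hole's true height is not given, feel or look for it. Its x is true.
- sleeve_neck (a point): loose sleeve, lug up; point on its axis, mid neck, 22 mm above its underside. x along the axis to the flange, z up. Flange x 15..23 mm, 76 wide (y), z -22..22. Neck and lug x -15..15, 32 wide, z -16..62; a window along y through the lug, 15 wide, z 20.5..57.5. Round barrel 44 mm diameter, x -115..-15: grasp it across at about x -72, clear of the ears.
- sleeve_flange (a point): centre of the sleeve's flange, 19 mm from sleeve_neck along x. In the slot the neck has 2 mm play each way in x and 1.5 mm in y, so the lug's window can stand off the hole; the pin's bevelled tip draws the loose sleeve into line
- sleeve: the same sleeve, 138 mm long, steel and aluminium, 0.2 to 0.45 kg; origin 22 mm below sleeve_neck, same axes
- pin_mid (a point): loose linch pin, 167 mm long, lying with its ring standing up; point on the shank's axis, 6 mm above its underside. x to the tip, z up. Shank 12 mm square, x -31.5..52, bevelled to 10 at the tip. Dark head 22 wide (y), x -49.5..-31.5: its front face meets the keeper plate when home. Red grip 16 wide, x -115..-49.5. Head and grip z -6..20. Goes in with z (ring) up.
- pin_grip (a point): centre of the pin's red grip, 85 mm behind pin_mid along the pin's x and 7 mm above it; axes as the pin's
- pin: the same linch pin, 0.21 kg with its ring; origin 6 mm below pin_mid, same axes
- pin_ring (a joint): brass wire ring (U loop, 6 mm wire, 50 mm wide) hinged on the pin's head about the pin's y at x -40, z 0 of pin_mid; its far bow is 98 mm from the hinge. 1.35 rad = open, as at the start (stands up, leaning a little to the tip); 0 = shut, level round the ears, bow past the tip. Sprung over centre: held open above 0.7, snaps shut below; about 4 N at the bow moves it.
- tape_measure: bystander: yellow tape measure, 66 x 83 x 36 mm; origin at the centre of its underside
- wax_tin: bystander: round tin with dark blue lid, 78 mm diameter, 36 mm high; origin at the centre of its underside
- live_centre: bystander: steel live centre, 35 x 117 x 38 mm; origin at the centre of its underside
There are look-alikes about, which are no part of the job. Of the things that look like the pin, the larger one is meant.

How it is judged:
By the outcome, as a careful person would: the job done as asked, in the order asked, and still so for the second after the job is handed in, with the robot touching nothing.
It also fails if it takes over 72 s, if anything falls off the work surface, if the arm or the gripper's body presses on something with over 40 N, if the wrist force passes 120 N, or if a joint passes its speed limit or range.

## Working session

There is one attempt and no reset: what is moved stays moved. The work goes in short steps, Python scripts to look and compute and a shell command to move; the robot and the scene stay as the last step left them, time stands still between calls to the robot, and variables do not carry over. Pictures are saved under pics/ and viewed, at most 10 in all, crops included, and the job is handed in when it is done.

```bash
mkdir -p pics; cat > h.py <<'E'
import numpy as np,cv2
from scipy.spatial.transform import Rotation as R
from cell import arm
def cam(n):
    p=arm.camera_params(n); f=210/np.tan(np.radians(p["vertical_fov"])/2)
    K=np.array([[f,0,p["cx"]],[0,f,p["cy"]],[0,0,1]]); Rm=cv2.Rodrigues(np.array(p["rvec"],float))[0]
    return K,Rm,np.array(p["tvec"],float).reshape(3)
def ray(c,px):
    K,Rm,t=c; d=Rm.T@np.linalg.solve(K,[px[0],px[1],1.]); return -Rm.T@t,d
def onz(c,px,z):
    o,d=ray(c,px); return o+d*(z-o[2])/d[2]
def proj(c,P):
    K,Rm,t=c; q=K@(Rm@np.asarray(P,float)+t); return q[:2]/q[2]
def tri(obs):
    A=np.zeros((3,3));b=np.zeros(3)
    for c,px in obs:
        o,d=ray(c,px);d/=np.linalg.norm(d);M=np.eye(3)-np.outer(d,d);A+=M;b+=M@o
    return np.linalg.solve(A,b)
def tool():
    s=arm.state();q=s["tcp_rot"];return np.array(s["tool_pos"]),R.from_quat([q[1],q[2],q[3],q[0]])
def save(n,name):
    im=arm.capture(n);cv2.imwrite("pics/"+name,im[:,:,::-1]);return im
def rel(P,Rt=None):
    "rows numbers for moving TCP to P with orientation Rt"
    p,r=tool(); d=r.inv().apply(np.array(P)-p)/.5
    a=(r.inv()*Rt).as_rotvec()/(np.pi/2) if Rt is not None else np.zeros(3)
    return d.round(4),a.round(4)
E
python3 - <<'E'
from h import *
print(arm.grip_point_offset,arm.state())
for n in("top","side"):
    save(n,n+"0.png"); c=cam(n); print(n,"cam at",(-c[1].T@c[2]).round(3))
    for t in ["bracket","bracket_seat","bracket_hole","sleeve_neck","sleeve_flange","pin_mid","pin_grip","sleeve","pin","tape_measure","wax_tin","live_centre"]:
        print(n,t,[(np.round(d["position"]).tolist(),round(d["confidence"],2)) for d in arm.place_of(t,n)])
E
```

```text
0.0187 {'clock': 0.0, 'joint_pos': array([-1.22660429,  0.43525301,  0.02497684,  1.57411479, -0.01162002,
        1.13398597, -0.07509313]), 'joint_vel': array([ 1.83793024e-03, -1.04908211e-03, -1.24033132e-03, -1.35710965e-03,
        1.93824517e-04, -6.02205329e-05, -7.79070619e-04]), 'effort': array([ 1.03053412e-05, -6.70492458e+01,  1.02494862e+00, -3.16187310e+01,
        1.54869596e-02,  1.31512069e-02, -3.61708624e-05]), 'tool_pos': array([0.26985356, 0.56311233, 0.19660055]), 'tcp_rot': array([-1.14780509e-04,  2.21579078e-01,  9.75142071e-01, -7.99752013e-04]), 'wrist_force': array([-0.81319089, -0.61573436,  0.51637633]), 'torque': array([0.009821  , 0.01747266, 0.03392114]), 'grip_force': 0.0, 'opening': 0.08560250638452932}
top cam at [ 0.465 -0.019  1.132]
top bracket [([272.0, 192.0], 0.73)]
top bracket_seat [([275.0, 190.0], 0.62)]
top bracket_hole [([274.0, 185.0], 0.97), ([368.0, 214.0], 0.57)]
top sleeve_neck [([369.0, 214.0], 0.9)]
top sleeve_flange [([371.0, 208.0], 0.8), ([199.0, 213.0], 0.72)]
top pin_mid [([167.0, 212.0], 0.93), ([143.0, 168.0], 0.67), ([208
[... 298 characters left out ...]
)]
top live_centre [([256.0, 143.0], 0.87), ([169.0, 214.0], 0.21)]
side cam at [-0.028 -1.313  0.856]
side bracket [([280.0, 224.0], 0.81)]
side bracket_seat [([280.0, 214.0], 0.65), ([199.0, 225.0], 0.5)]
side bracket_hole [([282.0, 199.0], 0.67)]
side sleeve_neck [([303.0, 272.0], 0.72)]
side sleeve_flange [([306.0, 269.0], 0.68)]
side pin_mid [([228.0, 196.0], 0.55), ([250.0, 178.0], 0.47)]
side pin_grip [([238.0, 200.0], 0.82), ([262.0, 182.0], 0.68)]
side sleeve [([301.0, 281.0], 0.93)]
side pin [([286.0, 197.0], 0.7), ([249.0, 179.0], 0.59)]
side tape_measure [([198.0, 226.0], 0.65)]
side wax_tin [([284.0, 198.0], 0.71), ([242.0, 201.0], 0.4)]
side live_centre [([315.0, 213.0], 0.71)]
```

```bash
python3 - <<'E'
from h import *
a=cv2.imread("pics/top0.png")[120:330,110:410]; cv2.imwrite("pics/top0c.png",cv2.resize(a,(800,560),interpolation=cv2.INTER_CUBIC))
a=cv2.imread("pics/side0.png")[140:310,160:380]; cv2.imwrite("pics/side0c.png",cv2.resize(a,(770,595),interpolation=cv2.INTER_CUBIC))
E
```

```text
(no output)
```

View pics/top0c.png

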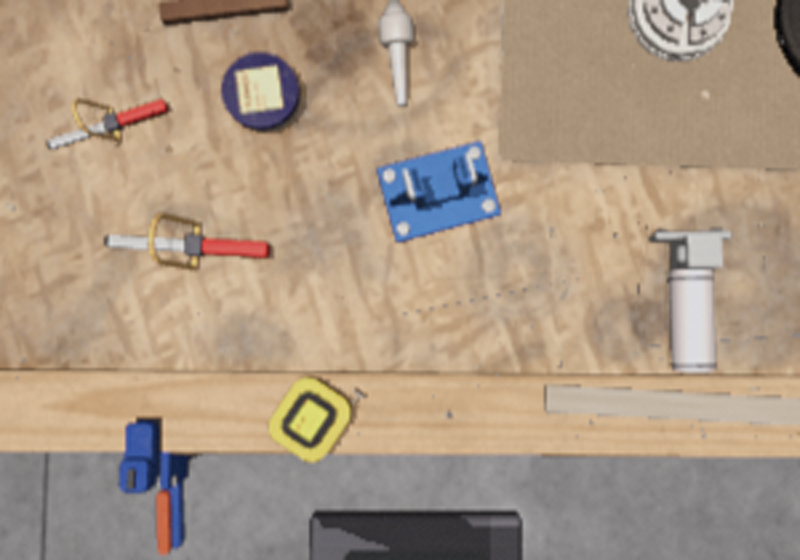

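View pics/side0c.png

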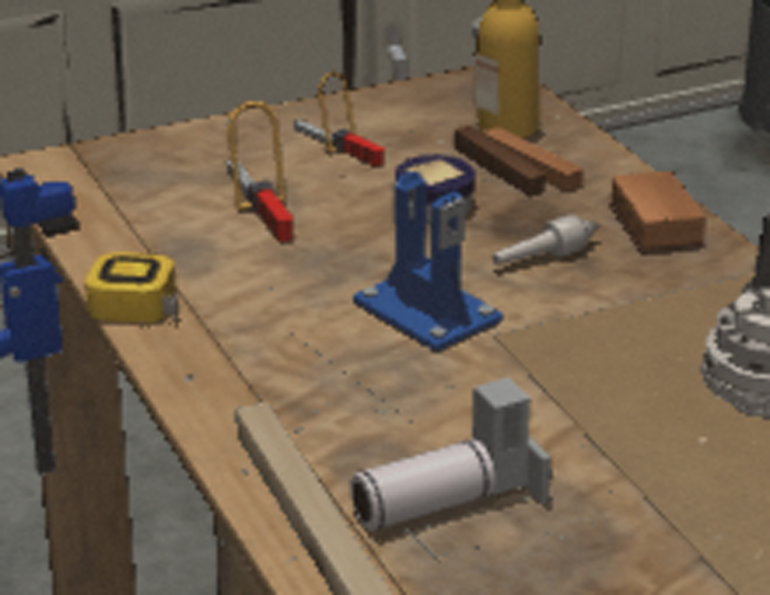

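```bash
python3 - <<'E'
from h import *
c=cam("top");s=cam("side")
print("f",c[0][0,0],s[0][0,0])
for n,px,z in [("bracket c",(272,192),0),("seat",(275,190),.06),("hole",(274,185),.099),("neck",(369,214),.022),("pinmid A",(167,212),.006),("gripA",(197,215),.013)]+\
 [("corner%d"%i,(110+x/2.667,120+y/2.667),.01) for i,(x,y) in enumerate([(378,168),(480,143),(498,213),(400,241)])]+\
 [("A tip",(110+105/2.667,120+240/2.667),.006),("A end",(110+270/2.667,120+250/2.667),.013),("B tip",(110+48/2.667,120+145/2.667),.006),("B end",(110+168/2.667,120+105/2.667),.013),
 ("slv barrel end",(110+693/2.667,120+370/2.667),.022),("flange L",(110+652/2.667,120+237/2.667),.044),("flange R",(110+730/2.667,120+235/2.667),.044)]:
    print(n,onz(c,px,z).round(4))
print("tri neck",tri([(c,(369,214)),(s,(303,272))]).round(3),"hole",tri([(c,(274,185)),(s,(282,199))]).round(3),"seat",tri([(c,(275,190)),(s,(280,214))]).round(3))
p,r=tool(); print(p,r.as_matrix().round(3)); w=cam("wrist"); print("wristcam",(-w[1].T@w[2]).round(3),w[1].round(2),w[0][0,0])
E
```

```text
f 416.44522573365856 543.2079689165582
bracket c [ 0.6152 -0.0224  0.    ]
seat [ 0.6126 -0.03    0.06  ]
hole [ 0.6198 -0.0269  0.099 ]
neck [ 0.5552 -0.283   0.022 ]
pinmid A [0.5573 0.2609 0.006 ]
gripA [0.5493 0.1786 0.013 ]
corner0 [0.6381 0.0329 0.01  ]
corner1 [ 0.6649 -0.071   0.01  ]
corner2 [ 0.593  -0.0896  0.01  ]
corner3 [0.5636 0.0097 0.01  ]
A tip [0.5624 0.3085 0.006 ]
A end [0.5531 0.1405 0.013 ]
B tip [0.6591 0.3698 0.006 ]
B end [0.7003 0.2473 0.013 ]
slv barrel end [ 0.436  -0.2838  0.022 ]
flange L [ 0.5667 -0.2396  0.044 ]
flange R [ 0.5693 -0.3169  0.044 ]
tri neck [ 0.555 -0.283  0.022] hole [ 0.619 -0.027  0.104] seat [ 0.612 -0.029  0.056]
[0.27006534 0.56365732 0.19741577] [[-0.902  0.432  0.   ]
 [ 0.432  0.902  0.   ]
 [ 0.     0.    -1.   ]]
wristcam [0.21  0.593 0.374] [[ 0.43  0.9   0.  ]
 [ 0.87 -0.42  0.27]
 [ 0.24 -0.12 -0.96]] 307.31452133958084
```

```bash
cat >> h.py <<'E'
def down(yaw): # tool x = -(X dir at yaw), y = Y dir
    y=np.radians(yaw); X=np.array([np.cos(y),np.sin(y),0]);Y=np.array([-X[1],X[0],0])
    return R.from_matrix(np.c_[-X,Y,[0,0,-1]])
E
python3 -c "
from h import *
print(rel([.40,.14,.24],down(1)))
print(rel([.483,-.284,.2],down(1)))"
```

```text
(array([-0.6005, -0.6518, -0.0852]), array([ 0.    ,  0.    , -0.2956]))
(array([-1.1167, -1.3448, -0.0052]), array([ 0.    ,  0.    , -0.2956]))
```

```bash
python3 -m pendant '[[[-0.6,-0.65,-0.085],[0,0,-0.2956],0],[[-0.6,-0.65,-0.085],[0,0,-0.2956],0],[[-0.6,-0.65,-0.085],[0,0,-0.2956],0],[[-0.6,-0.65,-0.085],[0,0,-0.2956],0],[[-0.6,-0.65,-0.085],[0,0,-0.2956],0],[[-0.6,-0.65,-0.085],[0,0,-0.2956],0],[[-0.6,-0.65,-0.085],[0,0,-0.2956],0],[[-0.6,-0.65,-0.085],[0,0,-0.2956],0]]' && python3 -c "
from h import *
print(rel([.47,-.284,.2],down(1)))"
```

```text
clock: 2.3
tool_pos: [0.4014, 0.1368, 0.2407]
tcp_rot: [0.001, -0.005, 1.0, -0.0]
wrist_force: [-0.8, 0.6, -0.3]
opening: 0.0857
grip_force: 0.0
(array([-0.1284, -0.8429,  0.0816]), array([-0.    ,  0.001 , -0.0046]))
```

```bash
python3 -m pendant '[[[-0.13,-0.843,0.08],[0,0,0],0],[[-0.13,-0.843,0.08],[0,0,0],0],[[-0.13,-0.843,0.08],[0,0,0],0],[[-0.13,-0.843,0.08],[0,0,0],0],[[-0.13,-0.843,0.08],[0,0,0],0],[[-0.13,-0.843,0.08],[0,0,0],0],[[-0.13,-0.843,0.08],[0,0,0],0],[[-0.13,-0.843,0.08],[0,0,0],0]]' && python3 - <<'E'
from h import *
p,r=tool();print(p)
save("wrist","w1.png");c=cam("wrist")
for t,z in [("sleeve_neck",.022),("sleeve_flange",.022),("sleeve",0)]:
    print(t,[(np.round(d["position"],1).tolist(),round(d["confidence"],2),onz(c,d["position"],z).round(4)) for d in arm.place_of(t,"wrist")])
E
```

```text
clock: 3.3
tool_pos: [0.4722, -0.2833, 0.1993]
tcp_rot: [-0.001, -0.006, 1.0, -0.001]
wrist_force: [0.5, -0.7, -0.4]
opening: 0.0856
grip_force: 0.0
[ 0.4721745  -0.28326296  0.19926534]
sleeve_neck [([278.3, 250.0], 0.81, array([ 0.5526, -0.2794,  0.022 ]))]
sleeve_flange []
sleeve [([279.4, 244.4], 0.68, array([ 0.5538, -0.2779,  0.    ])), ([277.4, 246.7], 0.31, array([ 0.557 , -0.2805,  0.    ]))]
```

View pics/w1.png

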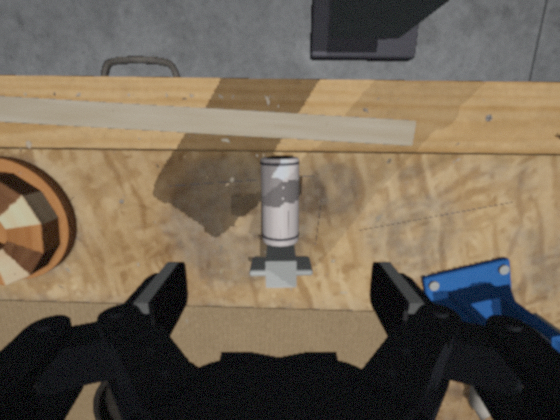

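```bash
python3 - <<'E'
from h import *
c=cam("wrist")
for px,z in [((280.5,158),.044),((280.5,240),.044),((280.5,288),.084),((280.5,262),.084),((250.5,266),.044),((310.5,266),.044),((262,200),.022),((299,200),.022)]: print(px,onz(c,px,z).round(4))
print(rel([.481,-.2815,.0035],down(1)))
im=cv2.imread("pics/w1.png")[145:300,235:325].astype(int); g=im.sum(2)
for r in (20,40,60,80,90): print(r+145,[(i+235) for i in np.argsort(-abs(np.diff(g[r])))[:6]])
E
```

```text
(280.5, 158) [ 0.4385 -0.2758  0.044 ]
(280.5, 240) [ 0.532  -0.2737  0.044 ]
(280.5, 288) [ 0.5712 -0.2732  0.084 ]
(280.5, 262) [ 0.5412 -0.2738  0.084 ]
(250.5, 266) [ 0.5654 -0.3084  0.044 ]
(310.5, 266) [ 0.564  -0.2375  0.044 ]
(262, 200) [ 0.4902 -0.2963  0.022 ]
(299, 200) [ 0.4894 -0.2525  0.022 ]
(array([-0.0159, -0.0087,  0.3925]), array([ 0.0007, -0.0001,  0.0014]))
165 [np.int64(278), np.int64(277), np.int64(297), np.int64(299), np.int64(296), np.int64(248)]
185 [np.int64(301), np.int64(300), np.int64(298), np.int64(277), np.int64(264), np.int64(297)]
205 [np.int64(280), np.int64(257), np.int64(260), np.int64(297), np.int64(256), np.int64(279)]
225 [np.int64(262), np.int64(260), np.int64(263), np.int64(296), np.int64(295), np.int64(286)]
235 [np.int64(262), np.int64(264), np.int64(295), np.int64(265), np.int64(296), np.int64(298)]
```

```bash
python3 -m pendant '[[[-0.021,0.011,0.2],[0,0,0],0],[[-0.021,0.011,0.3],[0,0,0],0],[[-0.021,0.011,0.391],[0,0,0],0],[[-0.021,0.011,0.391],[0,0,0],0],[[-0.021,0.011,0.391],[0,0,0],0],[[-0.021,0.011,0.391],[0,0,0],1],[[-0.021,0.011,0.391],[0,0,0],1],[[-0.021,0.011,0.391],[0,0,0],1],[[-0.021,0.011,0.391],[0,0,0],1],[[-0.021,0.011,0.391],[0,0,0],1]]' 80; python3 -c "
from h import *
print(tool()[0], arm.state()['wrist_force'])"
```

```text
clock: 4.75
tool_pos: [0.4884, -0.2775, 0.0097]
tcp_rot: [0.006, -0.008, 1.0, -0.003]
wrist_force: [-1.0, -0.1, 42.6]
opening: -0.0001
grip_force: 21.5
[ 0.48837389 -0.27746879  0.00974299] [-1.01993836 -0.06739527 42.57849433]
```

```bash
python3 - <<'E'
from h import *
a=save("wrist","w2.png");b=save("side","s2.png")[180:310,200:375]
c=np.vstack([cv2.resize(a,(400,300)),cv2.resize(b,(400,297))]);cv2.imwrite("pics/m2.png",c[:,:,::-1])
E
```

```text
(no output)
```

View pics/m2.png

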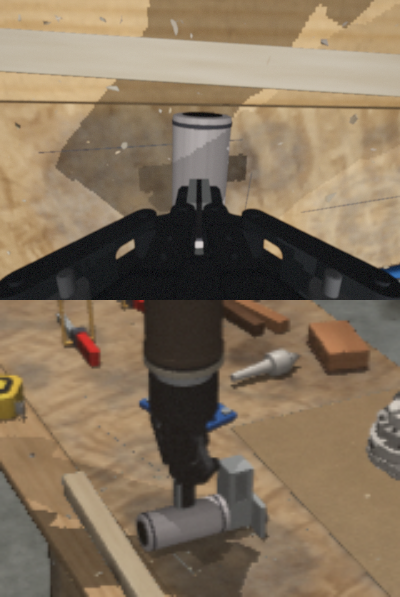

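```bash
python3 - <<'E'
from h import *
s=cam("side");p,r=tool();print(p,proj(s,p).round(1),"fingertip seen ~(281,271)",onz(s,(281,271),.0))
for z in (0,.022,.044): print(z,proj(s,[p[0],p[1],z]).round(1))
print("neck",arm.place_of("sleeve_neck","side")[:2], proj(s,[.555,-.277,.022]).round(1))
print("neck z:",[ (z,proj(s,[.555,-.277,z]).round(1)) for z in (0,.01,.03)])
print(arm.state()["joint_pos"])
a=cv2.imread("pics/s2.png")[220:300,240:330];cv2.imwrite("pics/s2c.png",cv2.resize(a,(675,600),interpolation=cv2.INTER_CUBIC))
E
```

```text
[ 0.48838194 -0.27748061  0.00973939] [279.7 281. ] fingertip seen ~(281,271) [ 0.51748393 -0.22604641  0.        ]
0 [279.7 284. ]
0.022 [279.8 277.2]
0.044 [279.9 270.2]
neck [{'position': [301.3, 272.0], 'confidence': 0.66}] [302.3 270.8]
neck z: [(0, array([302. , 277.5])), (0.01, array([302.1, 274.5])), (0.03, array([302.4, 268.3]))]
[ 0.13640616  0.57692597  0.40185056  1.95558804 -0.35446946  0.66426279
  2.34661069]
```

View pics/s2c.png

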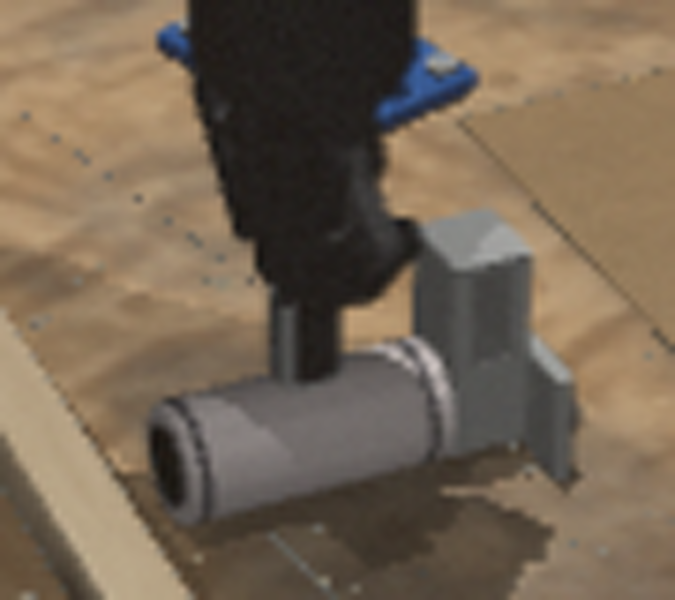

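```bash
python3 -m pendant '[[[0,0,-0.02],[0,0,0],1],[[0,0,-0.02],[0,0,0],1]]'; python3 - <<'E'
from h import *
c=cam("wrist");p,r=tool();print(p,proj(c,p),r.as_matrix().round(3).tolist())
for z in (.0,.02,.04,.06): print(z,proj(c,p+r.apply([0,0,-z])).round(1))
a=cv2.imread("pics/w2.png")[140:290,190:390];cv2.imwrite("pics/w2c.png",cv2.resize(a,(800,600),interpolation=cv2.INTER_CUBIC))
E
```

```text
clock: 5.15
tool_pos: [0.4834, -0.2739, 0.0153]
tcp_rot: [0.001, -0.009, 1.0, -0.0]
wrist_force: [0.1, 0.2, -0.4]
opening: 0.0001
grip_force: 0.0
[ 0.48339989 -0.2738805   0.01526609] [278.52706437 239.53517755] [[-1.0, -0.017, 0.001], [-0.017, 1.0, -0.0], [-0.001, -0.0, -1.0]]
0.0 [278.5 239.5]
0.02 [278.6 252.4]
0.04 [278.6 268.5]
0.06 [278.7 289.3]
```

View pics/w2c.png

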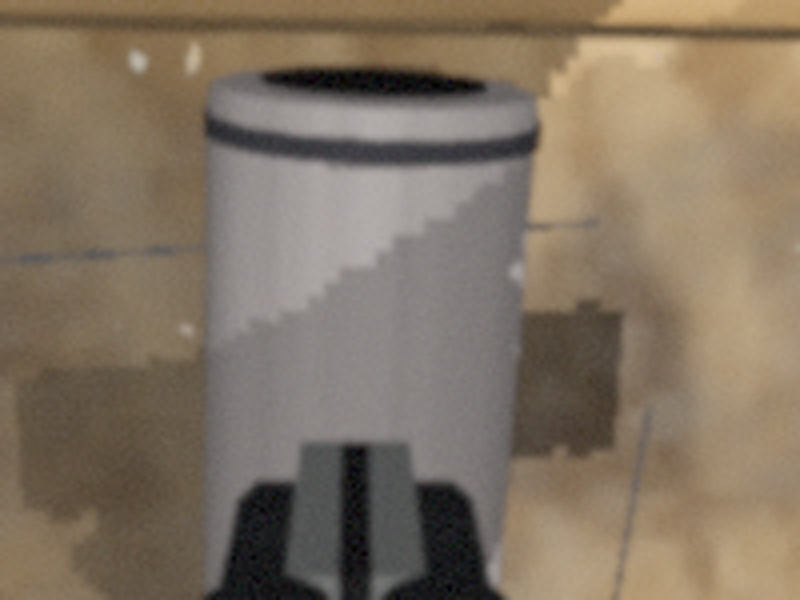

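```bash
python3 -m pendant '[[[0,0,0],[0,0,0],0.3],[[0,0,0],[0,0,0],0.3],[[0,0,0],[0,0,0],0.3]]'; python3 -m pendant '[[[0,0,0],[0,0,0],0],[[0,0,0],[0,0,0],0],[[0,0,0],[0,0,0],0],[[0,0,0],[0,0,0],0]]'; python3 - <<'E'
from h import *
save("wrist","w3.png")
E
```

```text
clock: 5.52
tool_pos: [0.4826, -0.2735, 0.0139]
tcp_rot: [-0.0, -0.009, 1.0, 0.0]
wrist_force: [-0.2, 0.4, -0.3]
opening: 0.0542
grip_force: 0.0
clock: 6.02
tool_pos: [0.4829, -0.2737, 0.0144]
tcp_rot: [0.0, -0.009, 1.0, -0.0]
wrist_force: [-0.9, 0.1, 0.3]
opening: 0.0853
grip_force: 0.0
```

View pics/w3.png

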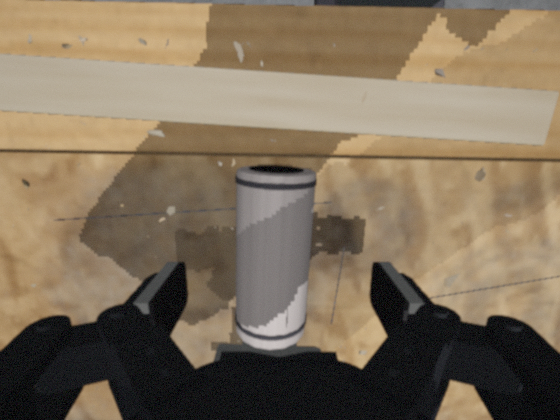

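```bash
python3 -m pendant '[[[0,0,0.03],[0,0,0],0],[[0,0,0.06],[0,0,0],0],[[0,0,0.06],[0,0,0],0]]';python3 -m pendant '[[[0,0,0.02],[0,0,0],0],[[0,0,0.036],[0,0,0],0],[[0,0,0.036],[0,0,0],0]]'
```

```text
clock: 6.45
tool_pos: [0.4816, -0.273, -0.0174]
tcp_rot: [-0.001, -0.009, 1.0, 0.001]
wrist_force: [-0.2, -0.4, -0.0]
opening: 0.0852
grip_force: 0.0
clock: 6.82
tool_pos: [0.4825, -0.2735, -0.0343]
tcp_rot: [-0.0, -0.009, 1.0, 0.0]
wrist_force: [-0.8, -0.4, -0.5]
opening: 0.0858
grip_force: 0.0
```

```bash
python3 -m pendant '[[[0,0,0],[0,0,0],0.4],[[0,0,0],[0,0,0],0.6],[[0,0,0],[0,0,0],0.8],[[0,0,0],[0,0,0],1],[[0,0,0],[0,0,0],1],[[0,0,0],[0,0,0],1]]' 80; python3 - <<'E'
from h import *
p,r=tool();s=cam("side");im=save("side","s4.png")
print(arm.state()["effort"].round(1))
w=save("wrist","w4.png"); c=cam("wrist"); print((-c[1].T@c[2]).round(4),p)
E
```

```text
clock: 7.58
tool_pos: [0.4834, -0.2742, -0.0327]
tcp_rot: [0.001, -0.008, 1.0, -0.0]
wrist_force: [-1.5, -0.4, 7.1]
opening: 0.0424
grip_force: 78.5
[ -0.4 -62.    6.6 -17.3  -0.   -0.4   0.2]
[ 0.4167 -0.2755  0.1442] [ 0.48336923 -0.27419764 -0.03272201]
```

```bash
python3 - <<'E'
import cv2
a=cv2.imread("pics/w1.png")[150:295,240:325];a=cv2.resize(a,(510,870)[:2],interpolation=cv2.INTER_CUBIC)
a=cv2.convertScaleAbs(a,alpha=1.3)
cv2.imwrite("pics/w1c.png",cv2.resize(a,(340,580)))
E
```

```text
(no output)
```

View pics/w1c.png

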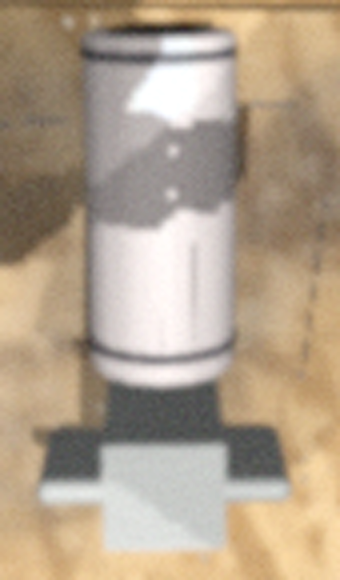

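```bash
cat >> h.py <<'E'
def camtool():
    p,r=tool();K,Rm,t=cam("wrist"); M=r.as_matrix()
    return Rm@M, Rm@p+t   # cam = A*tool + b
E
python3 - <<'E'
from h import *
from scipy.optimize import least_squares
A,b=camtool(); K=cam("wrist")[0]; print(K[0,2],K[1,2],b.round(4))
q=[-0.001,-0.006,1.0,-0.001];r=R.from_quat([q[1],q[2],q[3],q[0]]);p=np.array([0.4722,-0.2833,0.1993])
Rm=A@r.as_matrix().T; t=b-Rm@p
obs=[((101,445),(-15,-16,62)),((224,445),(-15,16,62)),((104,550),(15,-16,62)),((225,550),(15,16,62)),
((40,481),(15,-38,22)),((290,481),(15,38,22)),((40,500),(23,-38,22)),((290,500),(23,38,22))]
def f(v,full=False):
    x,y,yaw,dz,pit,rol=v; Rz=R.from_euler("z",yaw)
    o=[]
    for px,P in obs:
        W=Rz.apply(np.array(P)/1e3)+[x,y,.022-dz]
        u=proj((K,R.from_rotvec([pit,rol,0]).as_matrix()@Rm,t),W); o+=[u[0]-240-px[0]/4+240-240,u[1]-150-px[1]/4]
    o=np.array(o); o[0::2]+=240-0
    o[0::2]-=0
    return np.r_[o,np.array([pit,rol])*0]
# fix residual col
def g(v):
    x,y,yaw,dz,pit,rol=v; Rz=R.from_euler("z",yaw);o=[]
    for px,P in obs:
        u=proj((K,R.from_rotvec([pit,rol,0]).as_matrix()@Rm,t),Rz.apply(np.array(P)/1e3)+[x,y,.022-dz]); o+=[u[0]-240-px[0]/4,u[1]-150-px[1]/4]
    return np.array(o)
for free in (0,1):
    s=least_squares(lambda v:g(np.r_[v,0,0]) if not free else g(v),[.555,-.277,0,.03]+[0,0]*free); print(s.x.round(4),s.fun.round(1))
E
```

```text
278.31542760596693 213.15787503035162 [1.000e-04 1.610e-02 1.884e-01]
[ 0.5564 -0.2795  0.0203  0.0057] [ 0.6 -0.1  0.2 -0.3  0.4 -0.7 -0.2 -0.9 -0.6  0.1  0.  -0.3 -0.4  1.4
 -0.1  1. ]
[ 0.5534 -0.2808  0.0183 -0.012   0.0232  0.0148] [ 0.3  0.4 -0.   0.4  0.1 -0.5 -0.4 -0.5 -0.4 -0.5  0.4 -0.6 -0.1  0.7
  0.2  0.6]
```

```bash
python3 -m pendant '[[[0,0,-0.12],[0,0,0],1],[[0,0,-0.24],[0,0,0],1],[[0,0,-0.34],[0,0,0],1],[[-0.08,0.04,-0.34],[0,0,0],1],[[-0.15,0.11,-0.34],[0,0,0],1],[[-0.15,0.11,-0.34],[0,0,0],1],[[-0.15,0.11,-0.34],[0,0,0],1]]'; python3 - <<'E'
from h import *
p,r=tool();print(p,r.as_matrix().round(4).tolist())
a=save("wrist","w5.png")
for t in("bracket","bracket_seat","bracket_hole"):print(t,arm.place_of(t,"wrist")[:2])
cv2.imwrite("pics/w5c.png",cv2.resize(a[60:360,260:560],(600,600),interpolation=cv2.INTER_CUBIC)[:,:,::-1])
E
```

```text
clock: 8.55
tool_pos: [0.5561, -0.2172, 0.1359]
tcp_rot: [-0.001, -0.009, 1.0, 0.0]
wrist_force: [-0.2, -0.1, -3.0]
opening: 0.0422
grip_force: 84.1
[ 0.55614689 -0.21722093  0.1358877 ] [[-0.9998, -0.018, -0.0016], [-0.018, 0.9998, 0.0], [0.0016, 0.0001, -1.0]]
bracket [{'position': [450.6, 252.6], 'confidence': 0.78}]
bracket_seat [{'position': [485.3, 278.9], 'confidence': 0.57}]
bracket_hole [{'position': [521.5, 301.2], 'confidence': 0.74}, {'position': [449.8, 253.1], 'confidence': 0.29}]
```

View pics/w5c.png

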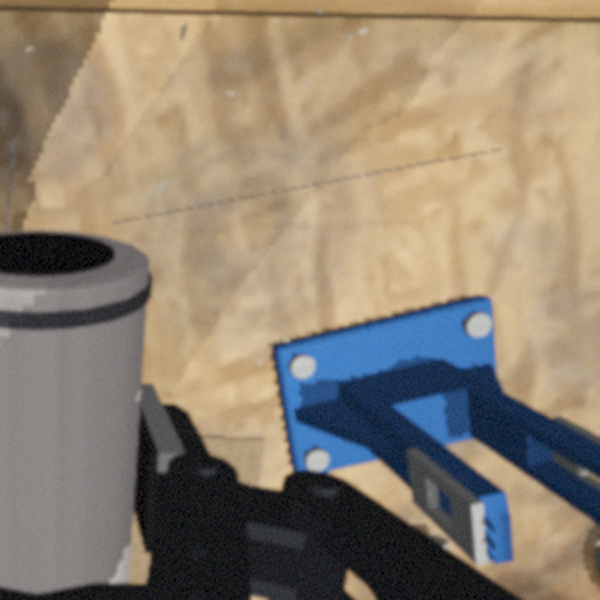

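```bash
python3 - <<'E'
from h import *
from scipy.optimize import least_squares
c=cam("wrist")
obs=[((276,346),(-40,-56,10)),((492,298),(-40,56,10)),((298,470),(40,-56,10)),((507,489),(-13,-22,126)),((511,560),(13,-22,126))]
W=lambda v,P:R.from_euler("z",v[2]).apply(np.array(P)/1e3)+[v[0],v[1],0]
f=lambda v:np.concatenate([proj(c,W(v,P))-[260+px[0]/2,60+px[1]/2] for px,P in obs])
s=least_squares(f,[.615,-.025,.25]);v=s.x;print(v.round(4),s.fun.round(1))
print("deg",np.degrees(v[2]))
for nm,px in [("near bot",(412,450)),("near top",(471,505)),("far top",(478,562)),("far bot",(418,505)),("hole c",(440,497)),("hole nb",(427,479)),("hole ft",(453,515))]:
    o,d=ray(c,(260+px[0]/2,60+px[1]/2)); Ri=R.from_euler("z",-v[2]); o=Ri.apply(o-[v[0],v[1],0]);d=Ri.apply(d); k=(-.0315-o[1])/d[1]; print(nm,(o+k*d).round(4))
print("topcam hole/seat/base check",[proj(cam("top"),W(v,P)).round(0) for P in [(0,0,99),(0,0,60),(0,0,0)]])
E
```

```text
[ 0.6156 -0.0294  0.2507] [-0.3 -3.1  1.3 -3.4 -1.9  1.4  0.7  4.3 -0.2 -0.2]
deg 14.366737959443375
near bot [-0.0111 -0.0315  0.0852]
near top [-0.0087 -0.0315  0.1208]
far top [ 0.0142 -0.0315  0.123 ]
far bot [ 0.0148 -0.0315  0.0864]
hole c [ 0.0002 -0.0315  0.1024]
hole nb [-0.003  -0.0315  0.0945]
hole ft [ 0.0032 -0.0315  0.11  ]
topcam hole/seat/base check [array([275., 187.]), array([275., 189.]), array([275., 192.])]
```

```bash
python3 - <<'E'
from h import *
from scipy.optimize import least_squares
K,Rm,t=cam("wrist")
obs=[((276,346),(-40,-56,10)),((492,298),(-40,56,10)),((298,470),(40,-56,10)),((507,489),(-13,-22,126)),((511,560),(13,-22,126)),((303,367),(-32,-47,11)),((318,460),(32,-47,11)),((479,325),(-32,47,11))]
W=lambda v,P:R.from_euler("z",v[2]).apply(np.array(P)/1e3)+[v[0],v[1],0]
def cc(v): return K,R.from_rotvec([v[4],v[5],0]).as_matrix()@Rm,t-Rm@[0,0,v[3]]
def run(idx,mask,lab):
    m=np.array(mask,float)
    f=lambda v:np.r_[np.concatenate([proj(cc(v*m),W(v,obs[i][1]))-[260+obs[i][0][0]/2,60+obs[i][0][1]/2] for i in idx]),v[3:]*np.array([300,50,50])]
    s=least_squares(f,[.615,-.025,.25,0,0,0]);print(lab,s.x.round(4),s.fun.round(1)[:-3]);return s.x
run([0,1,2],[1,1,1,0,0,0],"base only"); run([3,4],[1,1,1,0,0,0],"ear only")
v=run(range(5),[1]*6,"all")
for nm,px in [("near bot",(412,450)),("near top",(471,505)),("far top",(478,562)),("far bot",(418,505)),("hole c",(440,497))]:
    o,d=ray(cc(v),(260+px[0]/2,60+px[1]/2)); Ri=R.from_euler("z",-v[2]); o=Ri.apply(o-[v[0],v[1],0]);d=Ri.apply(d); k=(-.0315-o[1])/d[1]; print(nm,(o+k*d).round(4))
E
```

```text
base only [ 0.6177 -0.0287  0.2536  0.      0.      0.    ] [-0.  -1.1  1.3 -1.5 -1.4  3.1]
ear only [ 0.6139 -0.0299  0.2508  0.      0.      0.    ] [ 0.4  2.1 -0.4 -2.2]
all [ 0.619  -0.0239  0.2539  0.0058  0.0014 -0.0065] [ 1.3 -1.8  0.1 -1.8 -0.6  1.1  0.2  3.7 -0.7 -1.8]
near bot [-0.0107 -0.0315  0.0843]
near top [-0.008  -0.0315  0.1207]
far top [ 0.0157 -0.0315  0.1229]
far bot [ 0.0161 -0.0315  0.0855]
hole c [ 0.0011 -0.0315  0.1019]
```

```bash
python3 - <<'E'
from h import *
print(rel([.5449,-.0463,.115],down(14.4)))
E
```

```text
(array([0.0169, 0.3445, 0.0428]), array([-0.    , -0.0003, -0.1501]))
```

```bash
python3 -m pendant '[[[0.0169,0.1,0],[0,0,-0.15],1],[[0.0169,0.2,0],[0,0,-0.15],1],[[0.0169,0.3,0],[0,0,-0.15],1],[[0.0169,0.3445,0.03],[0,0,-0.15],1],[[0.0169,0.3445,0.042],[0,0,-0.15],1],[[0.0169,0.3445,0.042],[0,0,-0.15],1]]'; python3 - <<'E'
from h import *
p,r=tool();m=r.as_matrix();print(p,np.degrees(np.arctan2(-m[1,0],-m[0,0])))
neck=p-r.apply([.0734,0,0]);neck[2]=p[2]+.0547;print("neck exp",neck)
for n in("top","side"):
    save(n,n+"6.png");c=cam(n);print(n,"exp neck",proj(c,neck).round(1),"flange",proj(c,neck-r.apply([.019,0,0])).round(1))
    for t in("sleeve_neck","sleeve_flange","bracket_seat","bracket_hole","bracket"):print(t,[(np.round(d["position"],1).tolist(),round(d["confidence"],2)) for d in arm.place_of(t,n)[:2]])
a=cv2.imread("pics/side6.png")[150:270,230:340];b=cv2.imread("pics/top6.png")[150:240,230:320]
cv2.imwrite("pics/m6.png",np.hstack([cv2.resize(a,(400,436),interpolation=cv2.INTER_CUBIC),cv2.resize(b,(400,436),interpolation=cv2.INTER_CUBIC)]))
E
```

```text
clock: 9.5
tool_pos: [0.5449, -0.0471, 0.1149]
tcp_rot: [-0.001, -0.125, 0.992, -0.0]
wrist_force: [0.4, -0.1, -4.0]
opening: 0.042
grip_force: 84.1
[ 0.54491716 -0.04708778  0.11490157] 14.38114747353984
neck exp [ 0.61601711 -0.02885735  0.16960157]
top exp neck [275.1 182.1] flange [273.1 174.3]
sleeve_neck []
sleeve_flange [([211.4, 154.7], 0.16)]
bracket_seat []
bracket_hole [([226.8, 272.1], 0.69), ([167.3, 210.2], 0.5)]
bracket []
side exp neck [282.  179.6] flange [286.9 177.9]
sleeve_neck [([281.0, 181.5], 0.73)]
sleeve_flange [([282.3, 180.1], 0.63)]
bracket_seat [([280.8, 214.1], 0.69)]
bracket_hole [([282.0, 200.2], 0.69)]
bracket [([281.2, 225.0], 0.73), ([196.6, 224.8], 0.29)]
```

```bash
python3 -m pendant '[[[0,0,0.03],[0,0,0],1],[[0,0,0.042],[0,0,0],1],[[0,0,0.052],[0,0,0],1],[[0,0,0.052],[0,0,0],1]]'
```

```text
clock: 10.6
tool_pos: [0.5466, -0.0452, 0.0897]
tcp_rot: [0.001, -0.126, 0.992, -0.0]
wrist_force: [4.1, 2.1, 3.1]
opening: 0.0423
grip_force: 85.0
```

```bash
python3 -m pendant '[[[-0.004,0,0],[0,0,0],1],[[-0.004,0,0.005],[0,0,0],1],[[-0.004,0,0.01],[0,0,0],1],[[-0.004,0,0.01],[0,0,0],1]]'
```

```text
clock: 11.1
tool_pos: [0.5483, -0.0447, 0.0844]
tcp_rot: [0.001, -0.126, 0.992, -0.0]
wrist_force: [4.3, 1.8, -2.1]
opening: 0.042
grip_force: 84.5
```

```bash
python3 -m pendant '[[[-0.003,0,0.01],[0,0,0],1],[[-0.003,0,0.02],[0,0,0],1],[[-0.003,0,0.03],[0,0,0],1],[[-0.003,0,0.03],[0,0,0],1]]'
```

```text
clock: 11.6
tool_pos: [0.5486, -0.0444, 0.0688]
tcp_rot: [-0.0, -0.126, 0.992, 0.0]
wrist_force: [4.0, 0.6, -4.0]
opening: 0.0418
grip_force: 84.0
```

```bash
python3 -m pendant '[[[-0.001,0,0.02],[0,0,0],1],[[-0.001,0,0.04],[0,0,0],1],[[-0.001,0,0.06],[0,0,0],1],[[-0.001,0,0.08],[0,0,0],1],[[-0.001,0,0.1],[0,0,0],1],[[-0.001,0,0.115],[0,0,0],1],[[-0.001,0,0.115],[0,0,0],1]]'
```

```text
clock: 12.48
tool_pos: [0.549, -0.0443, 0.0113]
tcp_rot: [-0.0, -0.126, 0.992, 0.0]
wrist_force: [0.4, 0.9, -2.9]
opening: 0.0421
grip_force: 84.0
```

```bash
python3 -m pendant '[[[0,0,0.006],[0,0,0],1],[[0,0,0.012],[0,0,0],1],[[0,0,0.018],[0,0,0],1],[[0,0,0.018],[0,0,0],1]]'
```

```text
clock: 12.98
tool_pos: [0.5491, -0.0446, 0.0036]
tcp_rot: [0.0, -0.126, 0.992, 0.0]
wrist_force: [-5.3, -0.4, 10.5]
opening: 0.0421
grip_force: 85.7
```

```bash
python3 -m pendant '[[[0,0,-0.004],[0,0,0],0.8],[[0,0,-0.004],[0,0,0],0.3],[[0,0,-0.004],[0,0,0],0],[[0,0,-0.004],[0,0,0],0],[[0,0,-0.1],[0,0,0],0],[[0,0,-0.2],[0,0,0],0],[[0,0,-0.3],[0,0,0],0],[[0,0,-0.34],[0,0,0],0]]';  python3 - <<'E'
from h import *
print(arm.state()["joint_pos"].round(2),arm.state()["opening"])
print(rel([.549,.13,.18],down(86.8)))
for n in("top","side"):
    save(n,n+"7.png");c=cam(n)
    for t in("sleeve_neck","sleeve_flange","bracket"):print(n,t,[(np.round(d["position"],1).tolist(),round(d["confidence"],2)) for d in arm.place_of(t,n)[:2]])
    print("exp",proj(c,[.619,-.026,.06]).round(1))
E
```

```text
clock: 13.98
tool_pos: [0.5508, -0.0446, 0.1759]
tcp_rot: [0.002, -0.126, 0.992, -0.0]
wrist_force: [1.1, -0.4, -1.5]
opening: 0.0855
grip_force: 0.0
[-0.34  0.35  0.43  1.81 -0.17  1.02  1.98] 0.0854699673089321
(array([-0.0839,  0.3389, -0.008 ]), array([-0.0022,  0.002 , -0.8034]))
top sleeve_neck [([169.6, 214.3], 0.69)]
top sleeve_flange []
top bracket []
exp [273.5 187.5]
side sleeve_neck [([284.4, 211.6], 0.75), ([238.9, 199.6], 0.25)]
side sleeve_flange [([286.1, 208.3], 0.85)]
side bracket [([281.0, 227.7], 0.8)]
exp [282.1 211.8]
```

```bash
python3 -m pendant '[[[-0.03,0.1,0],[0,0,0.1],0],[[-0.05,0.2,-0.008],[0,0,0.2],0],[[-0.1,0.3,-0.008],[0,0,0.35],0],[[-0.107,0.407,-0.008],[0,0,0.5],0],[[-0.107,0.407,-0.008],[0,0,0.62],0],[[-0.107,0.407,-0.008],[0,0,0.7],0],[[-0.107,0.407,-0.008],[0,0,0.7],0]]';  python3 - <<'E'
from h import *
print(arm.state()["joint_pos"].round(2))
print(rel([.554,.165,.18],down(-93.2)))
E
```

```text
clock: 15.25
tool_pos: [0.5498, 0.1661, 0.1761]
tcp_rot: [-0.0, 0.411, 0.912, -0.001]
wrist_force: [0.7, 0.4, -0.4]
opening: 0.0852
grip_force: 0.0
[-0.84  0.41  0.64  1.76 -0.28  1.06  0.62]
(array([-0.0073,  0.0048, -0.0079]), array([-0.0009,  0.0005,  0.4965]))
```

```bash
python3 -m pendant '[[[-0.007,0.005,0],[0,0,0.12],0],[[-0.007,0.005,0],[0,0,0.24],0],[[-0.007,0.005,0],[0,0,0.36],0],[[-0.007,0.005,0],[0,0,0.4965],0],[[-0.007,0.005,0],[0,0,0.4965],0],[[-0.007,0.005,0],[0,0,0.4965],0]]';  python3 - <<'E'
from h import *
p,r=tool();print(p,arm.state()["joint_pos"].round(2))
save("wrist","w8.png");c=cam("wrist")
for t,z in(("pin_mid",.006),("pin_grip",.013),("pin",0)):print(t,[(np.round(d["position"],1).tolist(),round(d["confidence"],2),onz(c,d["position"],z).round(4)) for d in arm.place_of(t,"wrist")[:3]])
print("box",arm.spot_in("pin","wrist")[:2])
im=cv2.imread("pics/w8.png");h=cv2.cvtColor(im,cv2.COLOR_BGR2HSV)
m=((h[:,:,0]<8)|(h[:,:,0]>172))&(h[:,:,1]>150)&(h[:,:,2]>80)
n,l,st,ce=cv2.connectedComponentsWithStats(m.astype(np.uint8))
for i in range(1,n):
    if st[i,4]>150:
        pts=np.argwhere(l==i)[:,::-1].astype(np.float32);b=cv2.boxPoints(cv2.minAreaRect(pts));print(st[i],ce[i].round(1),onz(c,ce[i],.02).round(4),[onz(c,q,.02).round(4).tolist() for q in b])
a=cv2.resize(im,(800,600));cv2.imwrite("pics/w8c.png",a)
E
```

```text
clock: 16.0
tool_pos: [0.5543, 0.1649, 0.1767]
tcp_rot: [0.0, 0.725, 0.689, -0.0]
wrist_force: [-0.1, -0.6, -1.0]
opening: 0.0853
grip_force: 0.0
[0.55432104 0.16493463 0.17667289] [-0.96  0.47  0.84  1.76 -0.39  1.09 -0.04]
pin_mid [([389.1, 17.8], 0.79, array([0.6756, 0.3324, 0.006 ])), ([280.6, 101.4], 0.62, array([0.5636, 0.2594, 0.006 ]))]
pin_grip [([408.7, 80.9], 0.72, array([0.696, 0.272, 0.013])), ([281.7, 181.0], 0.61, array([0.5607, 0.175 , 0.013 ]))]
pin [([382.2, 19.5], 0.77, array([0.6707, 0.333 , 0.    ])), ([279.3, 103.7], 0.62, array([0.5622, 0.2576, 0.    ])), ([414.6, 189.4], 0.53, array([0.7156, 0.1549, 0.    ]))]
box [{'box': [375.2, 0.0, 443.4, 106.2], 'confidence': 0.87}, {'box': [250.7, 50.3, 310.5, 213.3], 'confidence': 0.6}]
[394  51  28  53 680] [409.   76.2] [0.6932 0.2756 0.02  ] [[0.676, 0.2955, 0.02], [0.6912, 0.2997, 0.02], [0.7116, 0.2542, 0.02], [0.6958, 0.2495, 0.02]]
[272 152  15  59 807] [278.6 180.8] [0.5573 0.1766 0.02  ] [[0.5518, 0.2079, 0.02], [0.5667, 0.2072, 0.02], [0.5639, 0.1431, 0.02], [0.5482, 0.1439, 0.02]]
```

```bash
python3 -m pendant '[[[0.002,0.005,0.12],[0,0,0],0],[[0.002,0.005,0.24],[0,0,0],0],[[0.002,0.005,0.34],[0,0,0],0],[[0.002,0.005,0.412],[0,0,0],0],[[0.002,0.005,0.412],[0,0,0],0]]';python3 -m pendant '[[[0,0,0],[0,0,0],0.5],[[0,0,0],[0,0,0],0.7],[[0,0,0],[0,0,0],0.8],[[0,0,0],[0,0,0],0.9],[[0,0,0],[0,0,0],1],[[0,0,0],[0,0,0],1]]' 90
```

```text
clock: 16.88
tool_pos: [0.555, 0.1653, -0.0312]
tcp_rot: [-0.001, 0.726, 0.687, -0.002]
wrist_force: [0.2, 0.6, 0.5]
opening: 0.0854
grip_force: 0.0
clock: 17.62
tool_pos: [0.5575, 0.1664, -0.028]
tcp_rot: [0.0, 0.726, 0.687, 0.001]
wrist_force: [-0.8, 0.4, 9.0]
opening: 0.0139
grip_force: 88.8
```

```bash
python3 - <<'E'
from h import *
print(rel([.5575,.1664,.14]))
p,r=tool();d=r.inv().apply(np.array([.668,-.2151,.14])-p)/.5;print(d)
print(rel([.668,-.2151,.14],down(-75.6)))
E
```

```text
(array([ 4.000e-04,  3.000e-04, -3.361e-01]), array([0., 0., 0.]))
[-0.74914622  0.26319817 -0.33659565]
(array([-0.7491,  0.2632, -0.3366]), array([ 0.0008, -0.0006, -0.1953]))
```

```bash
python3 -m pendant '[[[0,0,-0.1],[0,0,0],1],[[0,0,-0.2],[0,0,0],1],[[0,0,-0.336],[0,0,0],1],[[-0.1,0.03,-0.336],[0,0,0],1],[[-0.2,0.07,-0.336],[0,0,-0.04],1],[[-0.3,0.105,-0.336],[0,0,-0.08],1],[[-0.4,0.14,-0.336],[0,0,-0.1],1],[[-0.5,0.175,-0.336],[0,0,-0.13],1],[[-0.6,0.21,-0.336],[0,0,-0.16],1],[[-0.749,0.263,-0.336],[0,0,-0.195],1]]' && python3 -m pendant '[[[0,0,0],[0,0,0],1],[[0,0,0],[0,0,0],1]]'; python3 - <<'E'
from h import *
p,r=tool();m=r.as_matrix();print(p,m.round(3).tolist(),rel([.668,-.2151,.0685],down(-75.6)))
print(arm.state()["wrist_force"],arm.state()["joint_pos"].round(2))
mid=p+r.apply([.0915,0,0]);mid[2]=p[2]+.034
for n in("top","side"):
    im=save(n,n+"9.png");c=cam(n);print(n,"exp mid",proj(c,mid).round(1),"tip",proj(c,mid+r.apply([.052,0,0])).round(1),"grip",proj(c,mid+r.apply([-.085,0,0])).round(1))
    for t in("pin_mid","pin_grip","sleeve_neck","bracket_hole"):print(t,[(np.round(d["position"],1).tolist(),round(d["confidence"],2)) for d in arm.place_of(t,n)[:3]])
E
```

```text
clock: 18.88
tool_pos: [0.6631, -0.1996, 0.1387]
tcp_rot: [-0.0, 0.612, 0.791, 0.0]
wrist_force: [1.8, 0.5, -1.9]
opening: 0.0142
grip_force: 88.3
clock: 19.12
tool_pos: [0.6623, -0.1995, 0.1384]
tcp_rot: [-0.001, 0.614, 0.79, 0.0]
wrist_force: [0.3, 0.4, -2.4]
opening: 0.014
grip_force: 88.4
[ 0.66229448 -0.19947217  0.1384436 ] [[-0.247, 0.969, -0.001], [0.969, 0.247, 0.001], [0.001, -0.001, -1.0]] (array([-0.0332,  0.0034,  0.1399]), array([-0.0004, -0.0006, -0.0011]))
[ 0.25669313  0.36584924 -2.40738407] [-0.18  0.66  0.68  1.5  -0.44  1.14  0.83]
top exp mid [310.3 172.2] tip [288.7 177.5] grip [345.4 163.7]
pin_mid [([142.7, 169.6], 0.83), ([312.5, 174.0], 0.54)]
pin_grip [([163.7, 164.4], 0.86)]
sleeve_neck [([275.7, 188.8], 0.85)]
bracket_hole [([276.0, 183.5], 0.63), ([211.4, 154.8], 0.22)]
side exp mid [302.4 188.6] tip [290.2 182.3] grip [323.6 199.4]
pin_mid [([300.2, 187.0], 0.88), ([249.6, 176.5], 0.49), ([324.5, 194.5], 0.37)]
pin_grip [([260.3, 185.7], 0.73), ([323.3, 194.5], 0.69)]
sleeve_neck [([281.5, 211.8], 0.95)]
bracket_hole [([282.0, 197.2], 0.79)]
```

```bash
python3 -m pendant '[[[-0.033,0.003,0],[0,0,0],1],[[-0.033,0.003,0.1],[0,0,0],1],[[-0.033,0.003,0.14],[0,0,0],1],[[-0.033,0.003,0.14],[0,0,0],1]]' && python3 -m pendant '[[[0.02,0,0],[0,0,0],1],[[0.035,0,0],[0,0,0],1],[[0.044,0,0],[0,0,0],1],[[0.05,0,0],[0,0,0],1],[[0.05,0,0],[0,0,0],1]]'
```

```text
clock: 20.12
tool_pos: [0.6673, -0.215, 0.0674]
tcp_rot: [-0.001, 0.613, 0.79, -0.001]
wrist_force: [0.4, -0.3, -1.7]
opening: 0.014
grip_force: 88.4
clock: 20.75
tool_pos: [0.6638, -0.1955, 0.0715]
tcp_rot: [0.004, 0.614, 0.789, -0.001]
wrist_force: [3.6, -11.6, -1.7]
opening: 0.0136
grip_force: 88.5
```

```bash
for k in 1; do python3 -m pendant '[[[0,0,0.003],[0,0,0],1],[[0,0,0.003],[0,0,0],1]]' | head -4; python3 -m pendant '[[[0,0,0.003],[0,0,0],1],[[0,0,0.003],[0,0,0],1]]'| head -4; python3 -m pendant '[[[0,0,0.003],[0,0,0],1],[[0,0,0.003],[0,0,0],1]]'| head -4; python3 -m pendant '[[[0,0,0.003],[0,0,0],1],[[0,0,0.003],[0,0,0],1]]'| head -4;done
```

```text
clock: 21.0
tool_pos: [0.6628, -0.1929, 0.0692]
tcp_rot: [0.002, 0.614, 0.79, -0.0]
wrist_force: [-0.9, -0.4, -1.8]
clock: 21.25
tool_pos: [0.662, -0.1896, 0.0658]
tcp_rot: [-0.0, 0.613, 0.79, 0.0]
wrist_force: [-1.3, 0.2, -1.5]
clock: 21.5
tool_pos: [0.662, -0.19, 0.0643]
tcp_rot: [-0.0, 0.613, 0.79, 0.0]
wrist_force: [-1.8, 1.4, -0.0]
clock: 21.75
tool_pos: [0.6621, -0.1901, 0.063]
tcp_rot: [-0.0, 0.613, 0.79, 0.0]
wrist_force: [-1.2, 2.4, 1.7]
```

```bash
python3 -m pendant '[[[0,-0.001,-0.005],[0,0,0],1],[[0.01,-0.001,-0.005],[0,0,0],1],[[0.02,-0.001,-0.005],[0,0,0],1],[[0.02,-0.001,-0.005],[0,0,0],1]]'; python3 -m pendant '[[[0.01,0,0],[0,0,0],1],[[0.02,0,0],[0,0,0],1],[[0.02,0,0],[0,0,0],1]]'
```

```text
clock: 22.25
tool_pos: [0.659, -0.1804, 0.0652]
tcp_rot: [-0.0, 0.613, 0.79, 0.0]
wrist_force: [-1.2, 0.2, -0.8]
opening: 0.014
grip_force: 88.5
clock: 22.62
tool_pos: [0.6565, -0.1707, 0.0653]
tcp_rot: [-0.0, 0.613, 0.79, 0.0]
wrist_force: [-0.4, 0.6, -3.5]
opening: 0.0142
grip_force: 88.5
```

```bash
python3 -m pendant '[[[0.01,0,0],[0,0,0],1],[[0.02,0,0],[0,0,0],1],[[0.03,0,0],[0,0,0],1],[[0.03,0,0],[0,0,0],1]]'; python3 -m pendant '[[[0.01,0,0],[0,0,0],1],[[0.02,0,0],[0,0,0],1],[[0.03,0,0],[0,0,0],1],[[0.03,0,0],[0,0,0],1]]'
```

```text
clock: 23.12
tool_pos: [0.6527, -0.1561, 0.0653]
tcp_rot: [-0.0, 0.613, 0.79, 0.0]
wrist_force: [-1.3, 0.6, -2.5]
opening: 0.0143
grip_force: 88.5
clock: 23.62
tool_pos: [0.6489, -0.1415, 0.0652]
tcp_rot: [-0.001, 0.613, 0.79, 0.0]
wrist_force: [-2.7, 0.8, -2.1]
opening: 0.0141
grip_force: 88.7
```

```bash
python3 -m pendant '[[[0.01,-0.001,0],[0,0,0],1],[[0.02,-0.001,0],[0,0,0],1],[[0.03,-0.001,0],[0,0,0],1],[[0.042,-0.001,0],[0,0,0],1],[[0.042,-0.001,0],[0,0,0],1]]'; python3 -m pendant '[[[0.006,0,0],[0,0,0],1],[[0.012,0,0],[0,0,0],1],[[0.016,0,0],[0,0,0],1],[[0.016,0,0],[0,0,0],1]]'
```

```text
clock: 24.25
tool_pos: [0.6432, -0.1209, 0.0652]
tcp_rot: [-0.001, 0.613, 0.79, 0.0]
wrist_force: [-2.5, 0.4, -2.1]
opening: 0.0141
grip_force: 88.7
clock: 24.75
tool_pos: [0.6417, -0.1157, 0.0656]
tcp_rot: [0.001, 0.613, 0.79, -0.0]
wrist_force: [-2.0, -5.1, -2.8]
opening: 0.014
grip_force: 88.6
```

```bash
python3 -m pendant '[[[0.004,0,0],[0,0,0],1],[[0.008,0,0],[0,0,0],1],[[0.008,0,0],[0,0,0],1]]'
```

```text
clock: 25.12
tool_pos: [0.6416, -0.1158, 0.0662]
tcp_rot: [0.003, 0.614, 0.789, -0.002]
wrist_force: [1.1, -14.4, -4.8]
opening: 0.0146
grip_force: 88.2
```

```bash
python3 -m pendant '[[[-0.008,0,0],[0,0,0],1],[[-0.008,0,0],[0,0,0],0.7],[[-0.008,0,0],[0,0,0],0.4],[[-0.008,0,0],[0,0,0],0.3],[[-0.008,0,-0.06],[0,0,0],0.3],[[-0.008,0,-0.14],[0,0,0],0.3],[[-0.008,0,-0.2],[0,0,0],0.6],[[-0.008,0,-0.2],[0,0,0],1],[[-0.008,0,-0.2],[0,0,0],1]]'; python3 - <<'E'
from h import *
p,r=tool()
Bm=np.array([.6195-.0004,-.0262,0]);Y=np.array([-.2487,.9686,0])
for n in("top","side"):
    im=save(n,n+"10.png");c=cam(n)
    for t,q in(("pin_mid",[.6195,-.0262,.1]),("pin_grip",np.array([.6195,-.0262,.107])-.085*Y),("sleeve_neck",[.6195,-.0262,.06])):print(n,t,[(np.round(d["position"],1).tolist(),round(d["confidence"],2)) for d in arm.place_of(t,n)[:3]],"exp",proj(c,q).round(1))
c=cam("wrist");save("wrist","w10.png")
for t in("pin_mid","pin_grip","sleeve_neck"):print(t,[(np.round(d["position"],1).tolist(),round(d["confidence"],2),onz(c,d["position"],.1).round(3)) for d in arm.place_of(t,"wrist")[:2]])
a=cv2.imread("pics/w10.png")[0:420,120:460];b=cv2.imread("pics/side10.png")[140:260,230:350]
cv2.imwrite("pics/m10.png",np.hstack([cv2.resize(a,(340,420)),cv2.resize(b,(420,420),interpolation=cv2.INTER_CUBIC)]))
E
```

```text
clock: 26.25
tool_pos: [0.6413, -0.1139, 0.1649]
tcp_rot: [-0.0, 0.613, 0.79, 0.0]
wrist_force: [1.0, 0.7, -0.8]
opening: 0.005
grip_force: 0.0
top pin_mid [([142.0, 169.6], 0.59)] exp [273.7 185.1]
top pin_grip [([164.9, 163.6], 0.54)] exp [306.8 176.5]
top sleeve_neck [([274.3, 188.9], 0.38)] exp [273.6 187.3]
side pin_mid [([279.5, 198.6], 0.92), ([252.9, 176.0], 0.65)] exp [282.4 200.1]
side pin_grip [([301.8, 210.8], 0.63), ([264.7, 183.8], 0.51)] exp [301.7 208.5]
side sleeve_neck [([283.6, 213.7], 0.98)] exp [282.2 211.8]
pin_mid []
pin_grip [([279.7, 208.1], 0.73, array([ 0.643, -0.11 ,  0.1  ]))]
sleeve_neck []
```

View pics/m10.png

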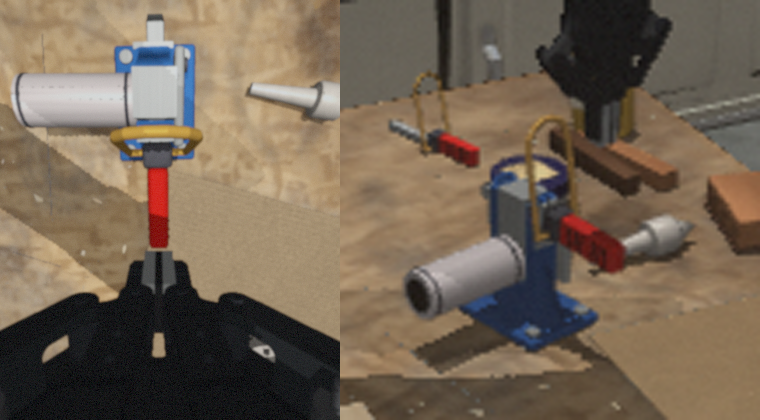

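```bash
python3 -m pendant '[[[0,0,0.05],[0,0,0],1],[[0,0,0.094],[0,0,0],1],[[0.03,0,0.094],[0,0,0],1],[[0.06,0,0.094],[0,0,0],1],[[0.08,0,0.094],[0,0,0],1],[[0.1,0,0.094],[0,0,0],1],[[0.12,0,0.094],[0,0,0],1],[[0.12,0,0.094],[0,0,0],1]]'
```

```text
clock: 27.85
tool_pos: [0.6269, -0.0561, 0.1188]
tcp_rot: [0.001, 0.613, 0.79, 0.0]
wrist_force: [1.2, -2.8, 1.5]
opening: -0.0001
grip_force: 0.0
```

```bash
python3 -m pendant '[[[0.02,0,0],[0,0,0],1],[[0.04,0,0],[0,0,0],1],[[0.06,0,0],[0,0,0],1],[[0.08,0,0],[0,0,0],1],[[0.08,0,0],[0,0,0],1]]'; python3 -m pendant '[[[0.02,0,0],[0,0,0],1],[[0.036,0,0],[0,0,0],1],[[0.044,0,0],[0,0,0],1],[[0.044,0,0],[0,0,0],1]]'; python3 - <<'E'
from h import *
im=save("side","side11.png");save("wrist","w11.png");print(arm.spot_in("pin_ring","side")[:3])
a=cv2.imread("pics/side10.png");h=lambda a:(lambda q:(q[:,:,0]>14)&(q[:,:,0]<28)&(q[:,:,1]>120))(cv2.cvtColor(a,cv2.COLOR_BGR2HSV))[165:210,280:300].sum()
print(h(a),h(cv2.imread("pics/side11.png")))
E
```

```text
clock: 28.48
tool_pos: [0.616, -0.0169, 0.1179]
tcp_rot: [-0.0, 0.613, 0.79, -0.0]
wrist_force: [1.2, -3.2, -1.4]
opening: 0.0001
grip_force: 1.8
clock: 28.98
tool_pos: [0.6113, 0.0051, 0.1185]
tcp_rot: [-0.0, 0.613, 0.79, 0.001]
wrist_force: [0.6, 0.3, -0.3]
opening: 0.0
grip_force: 0.0
[{'box': [267.8, 195.1, 289.3, 208.3], 'confidence': 0.38}]
143 36
```

```bash
python3 -m pendant '[[[0,0,-0.1],[0,0,0],1],[[0,0,-0.2],[0,0,0],1],[[-0.1,0,-0.24],[0,0,0],1],[[-0.2,0,-0.24],[0,0,0],1],[[-0.3,0,-0.24],[0,0,0],1],[[-0.3,0,-0.24],[0,0,0],1]]'; python3 - <<'E'
from h import *
B=np.array([.6195,-.0262,.0995]);Y=np.array([-.2487,.9686,0]);X=np.array([.9686,.2487,0])
for n in("side","wrist","top"):
    im=save(n,n+"12.png");c=cam(n);q=cv2.cvtColor(im,cv2.COLOR_RGB2HSV)
    m=(q[:,:,0]>14)&(q[:,:,0]<28)&(q[:,:,1]>130)&(q[:,:,2]>60)
    print(n,[(np.round(d["box"]).tolist(),round(d["confidence"],2)) for d in arm.spot_in("pin_ring",n)[:3]])
    for ang in(0,1.35):
        pts=[(-.040+l*np.cos(ang))*Y+B+[0,0,l*np.sin(ang)]+s*.022*X for l in np.linspace(.03,.085,12) for s in(-1,1)]+[(-.04+.095*np.cos(ang))*Y+B+[0,0,.095*np.sin(ang)]+s*X for s in np.linspace(-.012,.012,7)]
        u=[proj(c,P).round().astype(int) for P in pts]; ok=[m[max(v-1,0):v+2,max(w-1,0):w+2].any() for w,v in u if 0<=w<560 and 0<=v<420]
        print(" ang",ang,sum(ok),len(ok),"bow",sum(ok[-7:]))
    for t in("pin_mid","pin_grip","sleeve_neck"):print("  ",t,[(np.round(d["position"],1).tolist(),round(d["confidence"],2)) for d in arm.place_of(t,n)[:2]])
print(arm.state()["clock"])
E
```

```text
clock: 29.88
tool_pos: [0.6478, -0.1476, 0.2388]
tcp_rot: [0.001, 0.616, 0.788, -0.001]
wrist_force: [0.8, -0.4, -0.6]
opening: -0.0006
grip_force: 0.0
side [([271.0, 196.0, 287.0, 208.0], 0.47)]
 ang 0 16 31 bow 4
 ang 1.35 0 31 bow 0
   pin_mid [([280.2, 199.3], 0.6), ([253.5, 177.8], 0.51)]
   pin_grip [([262.7, 185.5], 0.65), ([301.4, 208.4], 0.59)]
   sleeve_neck [([283.2, 212.8], 0.8)]
wrist [([251.0, 4.0, 304.0, 122.0], 0.58)]
 ang 0 31 31 bow 7
 ang 1.35 4 31 bow 0
   pin_mid []
   pin_grip [([278.1, 165.2], 0.73)]
   sleeve_neck [([274.0, 77.2], 0.83), ([274.2, 82.5], 0.51)]
top [([251.0, 176.0, 286.0, 200.0], 0.52)]
 ang 0 0 31 bow 0
 ang 1.35 0 31 bow 0
   pin_mid [([142.4, 168.5], 0.82), ([274.7, 186.9], 0.45)]
   pin_grip [([164.2, 165.8], 0.54)]
   sleeve_neck [([276.0, 187.0], 0.82)]
30.625
```

```bash
python3 -c "
from cell import arm
print(arm.job_done())"
```

```text
the job is handed in; nothing more can be done
None
```

I handed the job in at about 31 s: the sleeve is home in the slot with its flange behind the bracket, the pin is fully home from the side nearer the sleeve's starting place, and its brass ring is snapped shut. The final camera check matched the ring's shut position. The fingers ended about 34 mm short of the reported tool tip, so my first attempt to grasp the sleeve closed above it and pressed on the barrel with about 43 N, without visibly moving it.

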